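# Take the filter panel out of the bench dust extractor and rack it

## Robot

A 6-joint arm with a two-finger parallel gripper is mounted at the origin on the work surface. World frame = base frame: x ahead of the robot, y to its left, z up, the work surface at z = 0. Lengths are in m, angles in rad, forces in N, time in s.
With the tool pointing down it reaches from about 0.35 to 0.975 m from the base axis. Payload 4.9 kg.
Tool frame: the origin (TCP) lies midway between the tips of the shut fingers; the grasp point (between the pads) lies 19 mm behind it; z points along the fingers, y is the direction in which the jaws open and shut (so a half turn about z gives the same grasp; the last joint's range is limited). The gripper opens to 85 mm and grips with 20 to 120 N. Pads are 22 mm wide; open, the fingers measure 114 mm over their backs; the gripper's body (76 mm by 85 mm) begins 54 mm behind the grasp point. The pads swing forward as they close: fully open they stand 13 mm farther back than shut.
Start: joints at [1.183, 0.053, 1.613, -0, 1.476, -0.119], TCP at [0.166, 0.603, 0.231] pointing down, gripper open.
Joint ranges: [-3.01, 3.01], [-1.01, 2.22], [0.06, 2.58], [-1.02, 4.17], [0.09, 2.62], [-3.14, 3.14]. Speed limits (rad/s): [2.57, 2.57, 3.14, 3.14, 3.14, 3.14].

## Interface

Orientations are given as a rotation vector (axis times angle).
In Python, from station import ctrl gives the robot as it stands.
- The arm moves only by the tool drive_tool, never from a script. Its argument "moves" is one flat list of numbers, 7 for each row, row after row: the turn, a rotation vector about the world's x, y, z in degrees, then the shift along the world's x, y, z in m, then the closure, from 0 (fully open) to 1 (shut). A call has exactly 5 rows; each row shifts and turns the commanded pose from where the row before left it; what a row does not reach is not made up. A row lasts 1/8 s, in which the tool goes at most 62.5 mm and 10.7 degrees, less where a joint would pass 70% of its speed; a pose out of reach is approached as far as the arm can. A call is refused whole if a number of a shift passes 0.0625 or a number of a turn 10.7, either way. A call with a gripper value outside its range is refused whole. The fingers move at their own pace and stop on an object; "newtons" is the grip in N (left out, the last holds). Time passes only in rows, so rows that do not move let the fingers close, or fill a call up. It gives the time, the measured TCP pose, the force and the opening at its end, in the units of the state.
- ctrl.get_obs(): the state, without advancing time (a new reading comes with each control period).
- ctrl.get_image(name): name is "side" or "top" or "wrist"; returns the picture (480x640x3 uint8, red, green, blue); there is no depth.
- ctrl.get_calibration(name): a dict with "fx", "fy", "cx", "cy" (pixels), "rvec" (rotation vector, rad) and "tvec" (3), from world to camera coordinates, as OpenCV has them; the wrist camera has in their place "T_tool_cam" (4x4, takes a point from camera to tool coordinates, whose origin is the TCP and whose axes are the flange's). Camera axes: x right, y down, z forward; pixel columns grow to the right and rows downward; lengths in m; the calibration is good to about 2 mm. A picture is of the moment at which its call begins: read the wrist's pose just before it. get_calibration takes no time and is no camera call.
- ctrl.finish_job(): hands the job in, once; it reports no verdict.
The state is a dict: "t": time; "q": joint angles; "dq": joint speeds; "effort": joint torques, N m; "tool_pos": TCP position; "tool_rot": TCP orientation; "contact_force": force on the tool from outside, world axes, zero at the start; "wrist_torque": the same for the moment, N m; "opening": finger opening in m.
Only numpy, scipy, OpenCV 4.12 (cv2) and the standard library are available. Lean on these libraries where they do the work, as an engineer would, in place of code of your own. Each camera call takes 0.05 s, during which the arm holds its last target.

## Task

Turn the swing tab on the grey dust extractor aside and lift the filter panel out of its recess. Prop the panel on the sloping steel rest, lower edge on the ledge and pull rib outwards, and let go of it; then take it again another way, so that it can be stood upright on edge in the empty slot of the rack, fully down and centred between the pins, and leave it there. Never drop the panel, and leave the loose things on the bench where they are.

Things in the scene. Friction and masses are not known exactly. Their poses are not given: they have to be found in the camera images.
- extractor: Grey dust-extractor box fixed to the bench, 214 (x) x 194 (y) x 70 mm tall, origin at the centre of its underside, z up. In its top is a square recess 154 x 154 mm, 12 mm deep, centred at x = +14 mm, y = 0, in which the filter panel lies flush with the rim with 2 mm of clearance all round; once the tab is clear it lifts straight up. The swing tab is pivoted on its wider rim at the -x side.
- tab_pivot (a point): Pivot of the swing tab, fixed in the extractor's frame at x = -83 mm, y = 0, z = 75 mm (half-way up the tab's bar); the tab turns about the vertical through it.
- tab (a joint): Angle of the swing tab (rad), a flat steel bar 16 mm wide and 6 mm thick lying 2 mm above the rim and reaching 40 mm from the pivot. At 0 it points along the extractor's +x and covers 18 mm of the panel's edge; positive is counter-clockwise seen from above; stops at -1.7 and +1.7. It starts within 0.35 of 0, may be turned either way, is stiff (about 0.06 N m of friction: 2 N at the stud) and stays where it is left. It is clear of the panel from 1.2 rad on either side.
- tab_stud (a point): Centre of the upright thumb stud of the tab: a steel pin 12 mm in diameter and 30 mm tall (78 to 108 mm above the bench, this point at 93 mm), 30 mm from the pivot; it travels with the tab.
- panel_center (a point): Centre of the filter panel's plate (half-way through its thickness), a loose square aluminium-framed plate 150 x 150 x 12 mm, 0.18 to 0.37 kg, its axes: z out of the pleated face (up at the start), x along the pull rib. The rib stands in the middle of that face: 60 mm long (along x), 14 mm wide, 30 mm tall. The plate's four edges are plain, all alike. At the start its axes lie along the extractor's and its top is 70 mm above the bench.
- rest: Steel sloping rest fixed to the bench, origin at the centre of its underside, z up. A flat board, 120 mm wide (y), rises at 45 degrees towards the rest's +x, 100 mm long along the slope; at its foot a ledge stands 18 mm out square to the board. The board's surface meets the ledge at x = -50 mm, z = 55 mm. Behind the board it is open, so the upper 50 mm of a panel propped here stands free on both faces.
- rest_seat (a point): Where the centre of the panel's plate lies when the panel is propped on the rest with its lower edge on the ledge, its back on the board and the rib outwards: 112 mm above the bench. Axes as rest.
- rack: Grey rack fixed to the bench, base 150 (x) x 180 (y) x 12 mm, origin at the centre of its underside, z up. Two slots run along y, each between two pairs of steel pins 8 mm thick that rise to 70 mm above the bench with round tops, the pairs at y = -52 and +52 mm. The slot at x = +35 mm holds a fixed dark steel plate (130 mm long, 6 mm thick, its top 87 mm above the bench); the slot at x = -35 mm is empty.
- rack_slot (a point): Middle of the floor of the empty slot, 12 mm above the bench; the slot runs along the rack's y and is 20 mm wide (x) between its pins; the pins rise 58 mm above this point. Axes as rack.
- wrench: Bystander, loose: steel open-ended wrench lying flat beyond the rest.
- oil_bottle: Bystander, loose: white bottle with black cap, 56 mm across, 130 mm tall.
- tape_roll: Bystander, loose: cardboard-brown ring, 90 mm across, 24 mm tall, hole 60 mm.
- sanding_block: Bystander, loose: cork block 60 x 90 x 30 mm.
- mug: Bystander, loose: white mug, 76 mm across, 90 mm tall.
- screwdriver: Bystander, loose: screwdriver lying flat.
Not all that is in view belongs to the job. Leave any blue look-alike of the part that bears panel_center alone.

How it is judged:
On the way, in this order (a step that is already met when the one before it is completed fails the run):
1. the tab is turned clear (1.2 rad or more either way) with the panel still lying in its recess ((value of joint tab above 1.2 rad or value of joint tab below -1.2 rad) and z of panel_center in the frame of extractor between 0.058 and 0.072 m), for 0.1 s.
2. the panel is lifted at least 25 mm out of the recess (z of panel_center in the frame of extractor above 0.089 m), for 0.1 s.
3. the panel leans on the sloping rest, its centre within 15 mm (along the ledge 30 mm) of the seat, lying against the 45 degree board within 0.2 rad, rib outwards, still and let go (contact force between the fingers and panel below 0.1 N and x of panel_center in the frame of rest_seat between -0.015 and 0.015 m and y of panel_center in the frame of rest_seat between -0.03 and 0.03 m and z of panel_center in the frame of rest_seat between -0.015 and 0.015 m and angle between panel_center's own z axis and vertical between 0.585 and 0.985 rad and linear speed of panel below 0.02 m/s), for 0.3 s.
At the end, for the whole second after the job is handed in: The panel stands on edge in the empty slot: its centre within 12 mm of the slot's middle plane, within 30 mm of the slot's middle along it, 69 to 82 mm above the slot's floor (75 when fully down), its face square to the slot within 0.2 rad; released and at rest (x of panel_center in the frame of rack_slot between -0.012 and 0.012 m and y of panel_center in the frame of rack_slot between -0.03 and 0.03 m and z of panel_center in the frame of rack_slot between 0.069 and 0.082 m and angle between the z axis of panel_center and the x axis of rack, either way round below 0.2 rad and contact force between the fingers and panel below 0.1 N and linear speed of panel below 0.02 m/s); the robot touches nothing.
It fails at once if the panel is dropped (moves faster than 0.6 m/s while nothing holds it) (contact force between the fingers and panel below 0.1 N and linear speed of panel above 0.6 m/s).
It fails at once if a bystander is moved by more than 40 mm (distance of any of wrench, oil_bottle, tape_roll, sanding_block, mug, screwdriver from where it was at the start of the episode above 0.04 m).
It also fails if it takes over 72 s, if anything falls off the work surface, if the arm or the gripper's body presses on something with over 40 N, if the wrist force passes 120 N, or if a joint passes its speed limit or range.

## Working session

There is one attempt and no reset: what is moved stays moved. The work goes in short steps, Python scripts to look and compute and a tool call to move; the robot and the scene stay as the last step left them, time stands still between calls to the robot, and variables do not carry over. Pictures are saved under pics/ and viewed, and the job is handed in when it is done.

Besides the shell and the picture viewer there is one more tool, called after "Call:" by a JSON object that holds its "api" and its "payload", one argument or row to a line. drive_tool: Moves the arm, as the interface text tells. Its arguments: {"type":"object","properties":{"moves":{"type":"array","items":{"type":"number"}},"newtons":{"type":"number"}},"required":["moves"]}

```bash
ls; mkdir -p pics
python3 - <<'E'
from station import ctrl
import cv2
o=ctrl.get_obs(); print({k:(v if not hasattr(v,'round') else v) for k,v in o.items()})
for n in ["side","top","wrist"]:
    im=ctrl.get_image(n); cv2.imwrite(f"pics/{n}0.png",cv2.cvtColor(im,cv2.COLOR_RGB2BGR)); print(n,ctrl.get_calibration(n))
E
```

```text
pics
{'t': 0.0, 'q': array([ 1.18300472e+00,  5.33573000e-02,  1.61429330e+00, -8.71909842e-06,
        1.47597516e+00, -1.19006088e-01]), 'dq': array([-0.00106427,  0.00016517,  0.00122562, -0.00139526,  0.00209991,
        0.0014758 ]), 'effort': array([-6.26243855e-04, -3.93680012e+01, -3.70179248e+01, -1.15987314e-04,
        7.08090258e-03,  2.49888609e-05]), 'tool_pos': array([0.16574644, 0.60198282, 0.23006315]), 'tool_rot': array([-4.20868834e-01, -3.11276642e+00,  3.09454491e-03]), 'contact_force': array([-0.1868906 ,  0.70075445, -0.28743344]), 'wrist_torque': array([ 0.0208807 , -0.01970548,  0.04062194]), 'opening': 0.08540886764977544}
side {'fx': 478.5544177455456, 'fy': 478.5544177455456, 'cx': 318.75178290937043, 'cy': 240.6443645789203, 'rvec': array([ 2.37496551, -0.35929297,  0.11586429]), 'tvec': array([-0.49600975,  0.16613643,  1.20071493])}
top {'fx': 532.837844869262, 'fy': 532.837844869262, 'cx': 316.96141028890406, 'cy': 242.6644485959697, 'rvec': array([ 2.22755363, -2.16417551,  0.10961161]), 'tvec': array([-0.05776275,  0.54643228,  1.22951013])}
wrist {'fx': 331.3872513084252, 'fy': 331.3872513084252, 'cx': 316.11343270932076, 'cy': 233.80638615081432, 'T_tool_cam': array([[ 2.21238289e-04, -9.63345547e-01, -2.68263506e-01,
         6.78500925e-02],
       [ 9.99999937e-01,  2.87877512e-04, -2.09075192e-04,
         1.32401303e-03],
       [ 2.78638685e-04, -2.68263443e-01,  9.63345549e-01,
        -1.42655195e-01],
       [ 0.00000000e+00,  0.00000000e+00,  0.00000000e+00,
         1.00000000e+00]])}
```

View pics/side0.png

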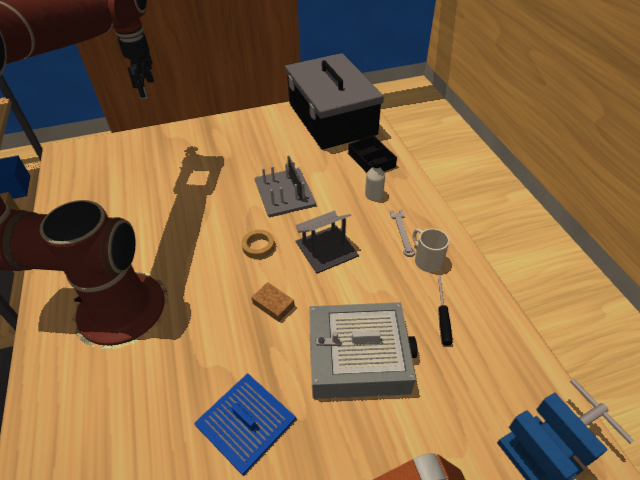

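View pics/top0.png

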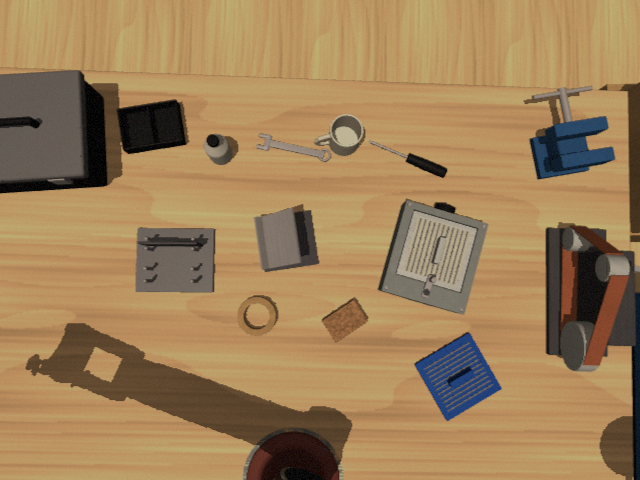

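View pics/wrist0.png

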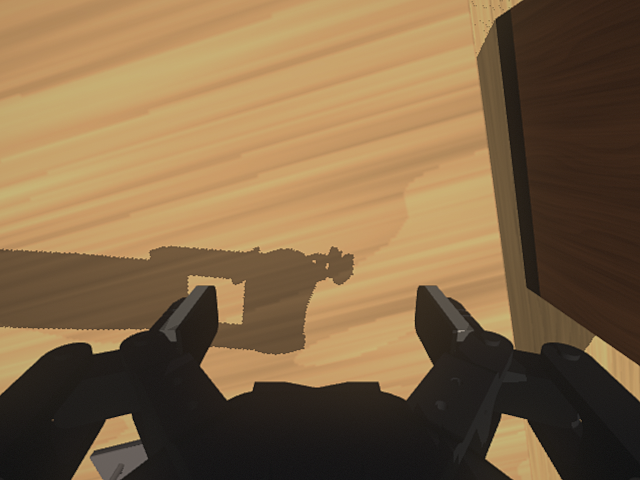

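The top view shows the extractor at about (435,255), the rest at (287,238) and the rack at (175,260). The blue look-alike is at (458,376). The white pleated panel in the extractor is the one described. Next I'll enlarge the crops.

```bash
cat > h.py <<'E'
import numpy as np, cv2
from scipy.spatial.transform import Rotation as R
from station import ctrl
def rays(name,uv,obs=None):
    c=ctrl.get_calibration(name); K=np.array([[c['fx'],0,c['cx']],[0,c['fy'],c['cy']],[0,0,1]])
    uv=np.atleast_2d(np.array(uv,float)); d=np.c_[uv,np.ones(len(uv))]@np.linalg.inv(K).T
    if name=='wrist':
        T=np.eye(4);T[:3,:3]=R.from_rotvec(obs['tool_rot']).as_matrix();T[:3,3]=obs['tool_pos']; T=T@c['T_tool_cam']
        return T[:3,3],d@T[:3,:3].T
    Rm=R.from_rotvec(c['rvec']).as_matrix(); return -Rm.T@c['tvec'],d@Rm
def plane(name,uv,z,obs=None):
    o,d=rays(name,uv,obs); return o+d*((z-o[2])/d[:,2])[:,None]
def proj(name,P,obs=None):
    P=np.atleast_2d(np.array(P,float)); c=ctrl.get_calibration(name)
    if name=='wrist':
        T=np.eye(4);T[:3,:3]=R.from_rotvec(obs['tool_rot']).as_matrix();T[:3,3]=obs['tool_pos']; T=T@c['T_tool_cam']
        Q=(P-T[:3,3])@T[:3,:3]
    else: Q=P@R.from_rotvec(c['rvec']).as_matrix().T+c['tvec']
    return np.c_[Q[:,0]/Q[:,2]*c['fx']+c['cx'],Q[:,1]/Q[:,2]*c['fy']+c['cy']]
def tri(n1,uv1,n2,uv2,obs=None):
    o1,d1=rays(n1,uv1,obs);o2,d2=rays(n2,uv2,obs);d1=d1[0];d2=d2[0]
    s=np.linalg.lstsq(np.c_[d1,-d2],o2-o1,rcond=None)[0]; a=o1+s[0]*d1;b=o2+s[1]*d2
    return (a+b)/2,np.linalg.norm(a-b)
def snap(name,fn):
    o=ctrl.get_obs(); im=cv2.cvtColor(ctrl.get_image(name),cv2.COLOR_RGB2BGR); cv2.imwrite('pics/'+fn,im); return o,im
def crop(src,dst,x0,y0,w,h,k):
    im=cv2.imread('pics/'+src)[y0:y0+h,x0:x0+w]; cv2.imwrite('pics/'+dst,cv2.resize(im,None,fx=k,fy=k,interpolation=cv2.INTER_CUBIC))
E
python3 - <<'E'
from h import *
crop('top0.png','t_ext.png',370,190,130,130,4.6)
crop('top0.png','t_rr.png',125,195,200,110,4)
crop('side0.png','s_ext.png',300,290,125,115,5)
crop('side0.png','s_rr.png',240,150,125,125,4.8)
E
```

```text
(no output)
```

View pics/t_ext.png

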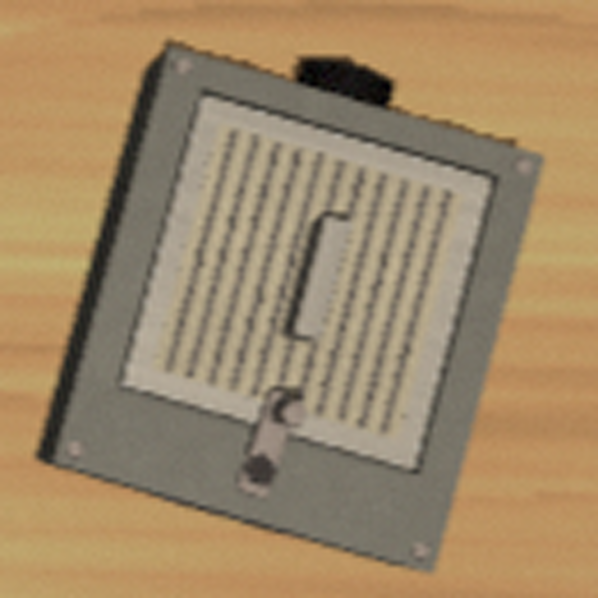

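View pics/t_rr.png

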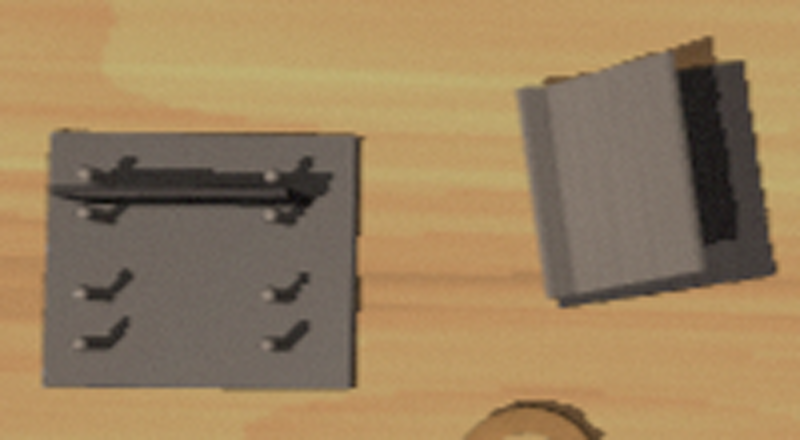

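View pics/s_rr.png

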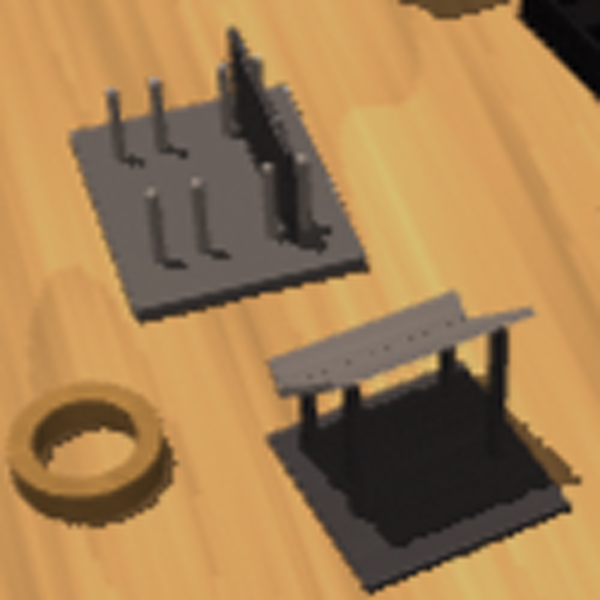

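View pics/s_ext.png

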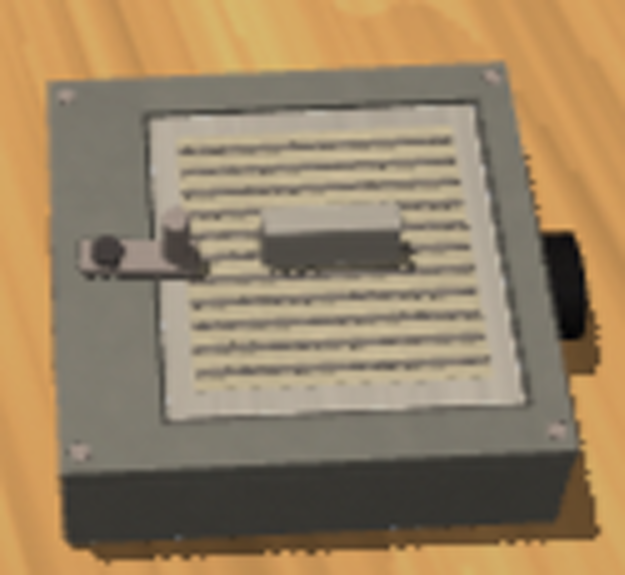

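Run:
```python
from h import *
np.set_printoptions(precision=4,suppress=True)
def U(p,x0,y0,k): return (np.array(p,float)+.5)/k-.5+[x0,y0]
e=lambda p:U(p,370,190,4.6); s=lambda p:U(p,300,290,5)
rt=lambda p:U(p,125,195,4); rs=lambda p:U(p,240,150,4.8)
for nm,f,sc,pc,pv,st in [('top',e,[(183,65),(525,165),(420,550),(75,447)],[(205,95),(495,178),(415,470),(122,385)],(260,468),(290,408)),
  ('side',s,[(66,95),(493,77),(558,430),(80,452)],[(150,117),(475,104),(525,402),(168,418)],(105,243),(174,217))]:
    S=plane(nm,f(sc),.07);P=plane(nm,f(pc),.07)
    print(nm,'screws',S.mean(0),'panel',P.mean(0),'size',[np.linalg.norm(P[i]-P[i-1]) for i in range(4)],[np.linalg.norm(S[i]-S[i-1]) for i in range(4)])
    print(' pivot',plane(nm,f([pv]),.08)[0],'stud',plane(nm,f([st]),.108)[0])
    print(P[:,:2]); 
    for i in range(4): d=P[i]-P[i-1]; print(np.degrees(np.arctan2(d[1],d[0])),end=' ')
    for i in range(4): d=S[i]-S[i-1]; print(np.degrees(np.arctan2(d[1],d[0])),end=' ')
    print()
# rack pin tops z=.07: top: order outer -x(robot side) L,R ; inner
pt=plane('top',rt([(80,344),(267,345),(80,293),(268,295),(82,214),(270,215),(85,174),(272,176)]),.07)
print('pins top\n',pt[:,:2]); print(pt[:4].mean(0))
ps=plane('side',rs([(113,93),(152,192),(156,80),(197,183)]),.07); print('side pins',ps[:,:2],ps.mean(0))
rc=plane('top',rt([(52,131),(358,134),(352,387),(44,385)]),.012); print('rack base',rc[:,:2],rc.mean(0))
# rest: board corners: junction line; upper edge z=.055+.0707=.1257
b=plane('top',rt([(672,54),(705,273)]),.1257); print('upper edge',b[:,:2])
j=plane('top',rt([(546,86),(575,296)]),.055); print('junct',j[:,:2])
l=plane('top',rt([(518,90),(552,300)]),.0677); print('ledge lip',l[:,:2])
b=plane('side',rs([(456,293),(271,362)]),.0677); print('side lip',b[:,:2])
b=plane('side',rs([(533,313)]),.1257); print('side upper',b[:,:2])
```

```text
top screws [ 0.5219 -0.3089  0.07  ] panel [ 0.5339 -0.3129  0.07  ] size [np.float64(0.14951873919717193), np.float64(0.14946422262455364), np.float64(0.15016109997788346), np.float64(0.14969855487701417)] [np.float64(0.19643842611831128), np.float64(0.17666011708786483), np.float64(0.19758835001831274), np.float64(0.17622867866150316)]
 pivot [ 0.4418 -0.2873  0.08  ] stud [ 0.4709 -0.2947  0.108 ]
[[ 0.6247 -0.2599]
 [ 0.5879 -0.4047]
 [ 0.4428 -0.366 ]
 [ 0.4803 -0.2211]]
-15.040313539576292 -104.26913404753043 165.0518742197357 75.48385940670826 -14.804045725708864 -104.59713226183962 165.0709664125482 75.02966117371884 
side screws [ 0.5193 -0.3067  0.07  ] panel [ 0.532  -0.3105  0.07  ] size [np.float64(0.1490679703194216), np.float64(0.1489695866754547), np.float64(0.14852407118216468), np.float64(0.1486794251220212)] [np.float64(0.1764679390233063), np.float64(0.1974273978414789), np.float64(0.17606523672090232), np.float64(0.1972357344116177)]
 pivot [ 0.4386 -0.2823  0.08  ] stud [ 0.4657 -0.2952  0.108 ]
[[ 0.4791 -0.2196]
 [ 0.6231 -0.2576]
 [ 0.5849 -0.4011]
 [ 0.4409 -0.3637]]
75.18048887696874 -14.76123020502147 -104.93204433192444 165.44859434558856 75.53799574334272 -14.604901992391934 -104.52418287221293 165.51197197785712 
pins top
 [[0.4482 0.34  ]
 [0.4505 0.2367]
 [0.4765 0.3414]
 [0.4783 0.2374]
 [0.5205 0.3426]
 [0.5231 0.2383]
 [0.543  0.3421]
 [0.545  0.2382]]
[0.4634 0.2889 0.07  ]
side pins [[0.4451 0.3363]
 [0.4475 0.2367]
 [0.474  0.3405]
 [0.4753 0.2363]] [0.4605 0.2875 0.07  ]
rack base [[0.5719 0.3797]
 [0.5756 0.201 ]
 [0.4272 0.1983]
 [0.4235 0.3765]] [0.4996 0.2889 0.012 ]
upper edge [[ 0.6132  0.0152]
 [ 0.4957 -0.0061]]
junct [[0.6023 0.0881]
 [0.483  0.0675]]
ledge lip [[0.598  0.1028]
 [0.4801 0.0794]]
side lip [[0.5954 0.0994]
 [0.4792 0.0782]]
side upper [[0.6107 0.0149]]
```

Measurements so far:

| Item | Position (m) | Yaw |
|---|---|---|
| Extractor | centre (0.5205, -0.308) | -14.9° |
| Pivot | (0.440, -0.286) | |
| Stud | (0.4685, -0.295), so tab ≈ 0 | |
| Rest seat | (0.550, 0.029, 0.112) | -80° |
| Slot | (0.463, 0.288) | 1.2° |

The sizes check out: the panel measures 149–150 mm and the pin pairs are 104 mm apart. I'm moving towards the stud now.

Call:
{"api": "drive_tool", "payload": {
  "moves": [0,0,0,0.03,-0.054,0,0.8,0,0,0,0.03,-0.054,0,0.8,0,0,0,0.03,-0.054,0,0.8,0,0,0,0.03,-0.054,0,0.8,0,0,0,0.03,-0.054,0,0.8],
  "newtons": 40
}}

```text
t: 0.78
tool_pos: [0.3164, 0.3307, 0.2311]
tool_rot: [0.42, 3.113, -0.0]
contact_force: [0.7, -0.8, 0.3]
opening: 0.017
```

Call:
{"api": "drive_tool", "payload": {
  "moves": [0,0,0,0.03,-0.054,0,0.8,0,0,0,0.03,-0.054,0,0.8,0,0,0,0.03,-0.054,0,0.8,0,0,0,0.03,-0.054,0,0.8,0,0,0,0.03,-0.054,0,0.8]
}}

```text
t: 1.4
tool_pos: [0.4665, 0.0606, 0.2313]
tool_rot: [0.421, 3.113, 0.001]
contact_force: [1.4, -0.5, 0.3]
opening: 0.0171
```

Call:
{"api": "drive_tool", "payload": {
  "moves": [0,0,0,0,-0.06,0,0.8,0,0,0,0,-0.06,0,0.8,0,0,0,0,-0.06,0,0.8,0,0,0,0,-0.06,0,0.8,0,0,0,0,-0.06,0,0.8]
}}

```text
t: 2.02
tool_pos: [0.4655, -0.2394, 0.2311]
tool_rot: [0.421, 3.113, 0.0]
contact_force: [0.2, 0.5, 0.3]
opening: 0.017
```

Run:
```python
from h import *
o,_=snap('wrist','w1.png'); print(o['q'],o['tool_pos'],o['t'])
print(proj('wrist',[[.4405,-.2865,.08],[.4685,-.2945,.108]],o))
```

```text
[-6.17353247e-01 -1.92959907e-01  1.84660991e+00  2.45347603e-04
  1.48781957e+00 -1.91900890e+00] [ 0.46550188 -0.23938889  0.23114005] 2.025
[[256.81412805 206.42034942]
 [252.41590354 246.79043019]]
```

View pics/w1.png

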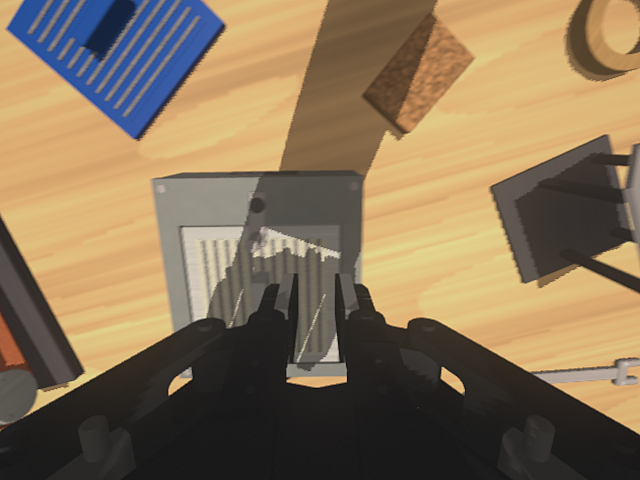

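Run:
```python
from h import *
im=cv2.imread('pics/w1.png')[180:280,200:320]; im=cv2.resize(im,None,fx=6,fy=6,interpolation=cv2.INTER_CUBIC)
cv2.imwrite('pics/w1c.png',cv2.convertScaleAbs(im,alpha=2,beta=0))
```

```text
(no output)
```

View pics/w1c.png

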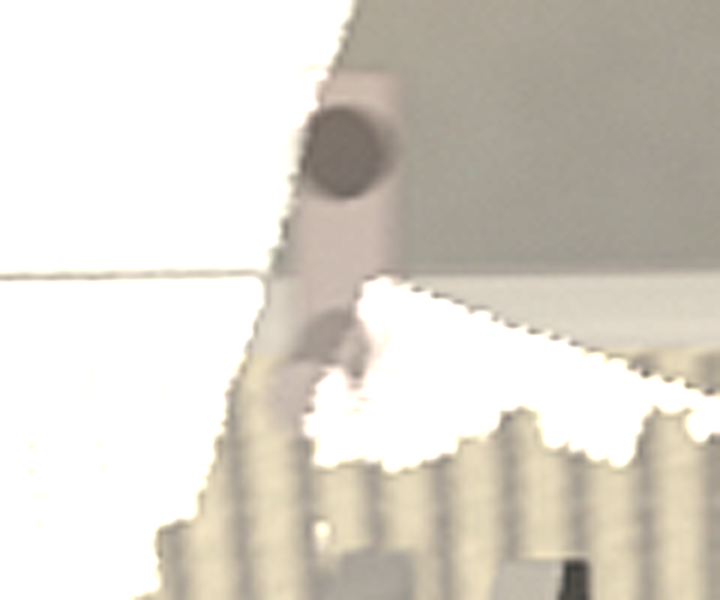

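Call:
{"api": "drive_tool", "payload": {
  "moves": [0,0,0,0.003,-0.055,0,0.65,0,0,0,0,0,-0.045,0.65,0,0,0,0,0,-0.05,0.65,0,0,0,0,0,-0.05,0.65,0,0,0,0,0,0,0.82]
}}

```text
t: 2.7
tool_pos: [0.4658, -0.2902, 0.0814]
tool_rot: [-0.42, -3.105, -0.008]
contact_force: [0.6, -0.3, 0.0]
opening: 0.0159
```

Run:
```python
from h import *
o,_=snap('side','s2.png'); print(o['tool_pos'],o['q'],o['contact_force']); print(ctrl.get_obs()['tool_pos'])
crop('s2.png','s2c.png',290,260,150,120,5)
```

```text
[ 0.46581608 -0.29020511  0.08137916] [-6.92489590e-01  2.09719095e-02  1.90800738e+00 -5.94556718e-04
  1.22256837e+00 -1.99422453e+00] [ 0.57342093 -0.25078297  0.01339927]
[ 0.46785786 -0.29150173  0.08484369]
```

View pics/s2c.png

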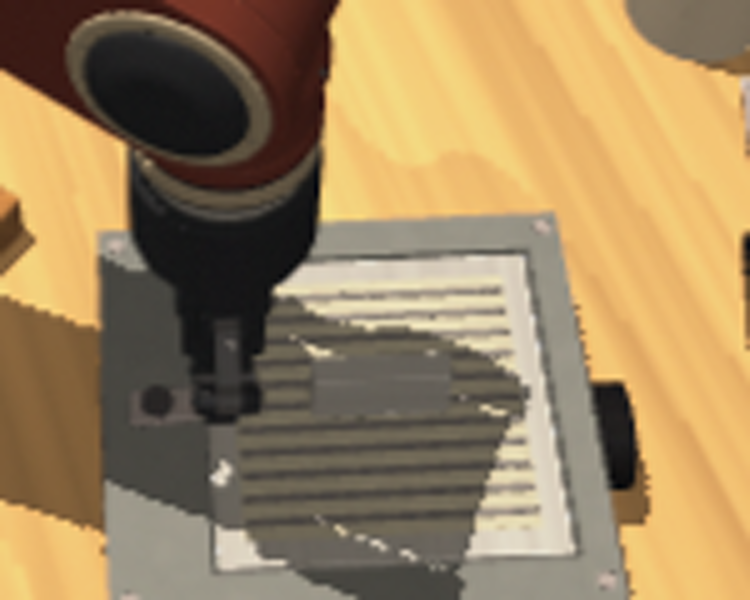

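Call:
{"api": "drive_tool", "payload": {
  "moves": [0,0,-9.8,-0.0018,-0.0048,0,0.82,0,0,-9.8,-0.0026,-0.0044,0,0.82,0,0,-9.8,-0.0033,-0.0039,0,0.82,0,0,-9.8,-0.0039,-0.0033,0,0.82,0,0,-9.8,-0.0044,-0.0026,0,0.82]
}}

```text
t: 3.38
tool_pos: [0.4552, -0.3125, 0.0899]
tool_rot: [1.678, 2.648, 0.001]
contact_force: [2.7, 0.9, -2.6]
opening: 0.0158
```

Call:
{"api": "drive_tool", "payload": {
  "moves": [0,0,-9.8,-0.0048,-0.0018,0,0.82,0,0,-9.8,-0.005,-0.0009,0,0.82,0,0,-9.8,-0.0051,0,0,0.82,0,0,-9.8,-0.0051,0.0008,0,0.82,0,0,0,0,0,0,0.82]
}}

```text
t: 4.0
tool_pos: [0.4351, -0.3153, 0.0903]
tool_rot: [2.461, 1.94, 0.002]
contact_force: [1.9, -1.7, 2.0]
opening: 0.0157
```

Run:
```python
from h import *
o,_=snap('side','s3.png'); print(o['tool_pos'],o['q'],o['contact_force'],o['t'])
crop('s3.png','s3c.png',290,260,150,150,4)
```

```text
[ 0.43508197 -0.31532275  0.09032842] [-7.65756847e-01 -2.94625245e-02  1.94169373e+00  1.70906862e-04
  1.22188875e+00 -5.30219023e-01] [ 1.90279013 -1.70979201  1.99742488] 4.0
```

View pics/s3c.png

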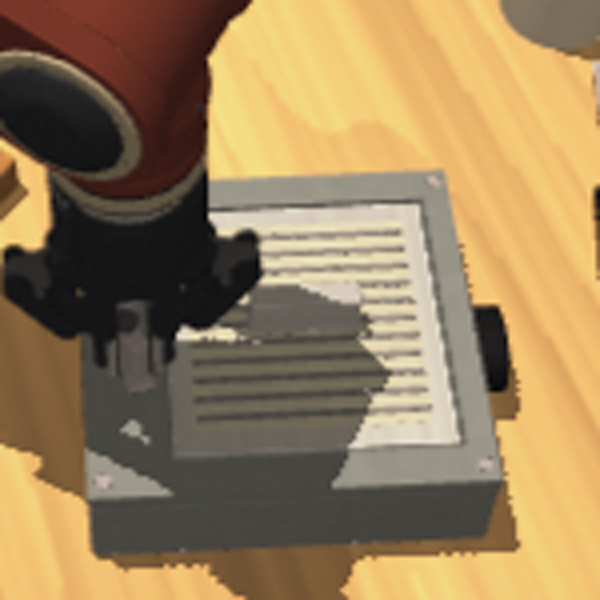

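```bash
cat > kin.py <<'E'
from h import *
from scipy.optimize import least_squares
S=[([1.18300472,.0533573,1.6142933],[.16574644,.60198282,.23006315]),([-.617353,-.19296,1.84661],[.46550188,-.23938889,.23114005]),([-.765757,-.0294625,1.9416937],[.43508,-.315323,.090328]),([-.69248959,.0209719,1.908007],[.4658161,-.2902051,.0813792])]
A=[];B=[]
for q,p in S:
    r=np.hypot(p[0],p[1]); A.append([1,np.sin(q[1]),np.sin(q[1]+q[2]),0]);B.append(r);A.append([0,np.cos(q[1]),np.cos(q[1]+q[2]),1]);B.append(p[2])
X,res,rk,sv=np.linalg.lstsq(np.array(A),np.array(B),rcond=None)
if __name__=='__main__': print(X,res,sv)
E
python3 kin.py
```

```text
[-0.01281105  0.36896629  0.60439708 -0.07815335] [0.00051789] [2.99720848 2.63912072 0.1841835  0.13363986]
```

Run:
```python
from h import *
np.set_printoptions(precision=2,suppress=True)
yaw=np.radians(-79.8); xr=np.array([np.cos(yaw),np.sin(yaw),0]); yr=np.array([-np.sin(yaw),np.cos(yaw),0]); z=np.array([0,0,1.]); c=.7071
n=-c*xr+c*z; s=c*xr+c*z
def show(nm,zt,yt,q1,q23):
    M=np.c_[np.cross(yt,zt),yt,zt]
    W=(R.from_euler('ZY',[q1,q23]).inv()*R.from_matrix(M)).as_euler('ZYZ'); print(nm,q1,q23,'q4,5,6',W, 'rotvec',R.from_matrix(M).as_rotvec())
for sg in (1,-1):
  for q23 in (1.5,1.75,2.0):
    show('place',-n,sg*s,.31,q23); show('regrasp',-s,sg*n,-.2,q23)
  show('rack',-z,sg*np.array([1,.02,0]),.557,1.8)
```

```text
place 0.31 1.5 q4,5,6 [-0.79  1.71 -3.1 ] rotvec [2.35 0.21 0.09]
regrasp -0.2 1.5 q4,5,6 [ 0.76  1.89 -0.22] rotvec [ 0.25 -2.83 -1.17]
place 0.31 1.75 q4,5,6 [-0.78  1.54 -2.92] rotvec [2.35 0.21 0.09]
regrasp -0.2 1.75 q4,5,6 [ 0.72  1.7  -0.4 ] rotvec [ 0.25 -2.83 -1.17]
place 0.31 2.0 q4,5,6 [-0.8   1.36 -2.74] rotvec [2.35 0.21 0.09]
regrasp -0.2 2.0 q4,5,6 [ 0.72  1.51 -0.56] rotvec [ 0.25 -2.83 -1.17]
rack 0.557 1.8 q4,5,6 [0.   1.34 2.11] rotvec [2.2  2.24 0.  ]
place 0.31 1.5 q4,5,6 [-0.79  1.71  0.04] rotvec [-0.25  2.83 -1.17]
regrasp -0.2 1.5 q4,5,6 [0.76 1.89 2.92] rotvec [-2.35 -0.21  0.09]
place 0.31 1.75 q4,5,6 [-0.78  1.54  0.22] rotvec [-0.25  2.83 -1.17]
regrasp -0.2 1.75 q4,5,6 [0.72 1.7  2.75] rotvec [-2.35 -0.21  0.09]
place 0.31 2.0 q4,5,6 [-0.8   1.36  0.4 ] rotvec [-0.25  2.83 -1.17]
regrasp -0.2 2.0 q4,5,6 [0.72 1.51 2.58] rotvec [-2.35 -0.21  0.09]
rack 0.557 1.8 q4,5,6 [ 0.    1.34 -1.03] rotvec [ 2.24 -2.2   0.  ]
```

Call:
{"api": "drive_tool", "payload": {
  "moves": [0,0,0,0,0,0.055,0.75,0,0,-10.15,0.02,0.001,0,0.4,0,0,-10.15,0.02,0.001,0,0.4,0,0,-10.15,0.02,0.001,0,0.4,0,0,-10.15,0.02,0.001,0,0.4]
}}

```text
t: 4.68
tool_pos: [0.5139, -0.3091, 0.1425]
tool_rot: [-2.991, -0.961, -0.0]
contact_force: [-0.3, -0.3, -0.1]
opening: 0.0515
```

Call:
{"api": "drive_tool", "payload": {
  "moves": [0,0,-10.15,0.021,0,0,0.4,0,0,-10.15,0,0,0,0.4,0,0,-10.15,0,0,0,0.4,0,0,-10.15,0,0,0,0.4,0,0,-10.15,0,0,0,0.4]
}}

```text
t: 5.3
tool_pos: [0.5342, -0.3091, 0.1424]
tool_rot: [-3.114, 0.413, 0.0]
contact_force: [-0.4, 0.4, -0.3]
opening: 0.0513
```

Run:
```python
from h import *
o,_=snap('side','s4.png'); print(o['tool_pos'],o['tool_rot'],o['q'],o['t'])
crop('s4.png','s4c.png',290,260,150,150,4)
o,_=snap('wrist','w4.png'); print(o['tool_pos'])
```

```text
[ 0.53423148 -0.30910747  0.14235734] [-3.11404243e+00  4.12945645e-01  7.01545590e-05] [-6.45151740e-01  1.03573081e-01  1.71130939e+00  2.37438084e-04
  1.32689135e+00  1.18926401e+00] 5.3
[ 0.53423658 -0.3091409   0.14234927]
```

View pics/s4c.png

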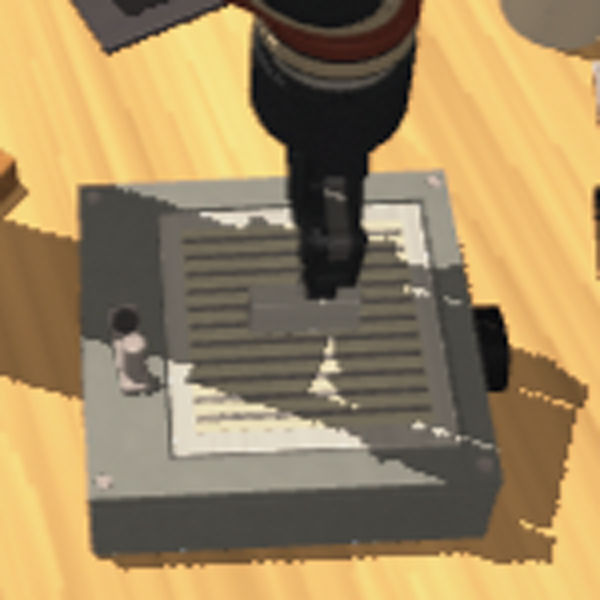

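View pics/w4.png

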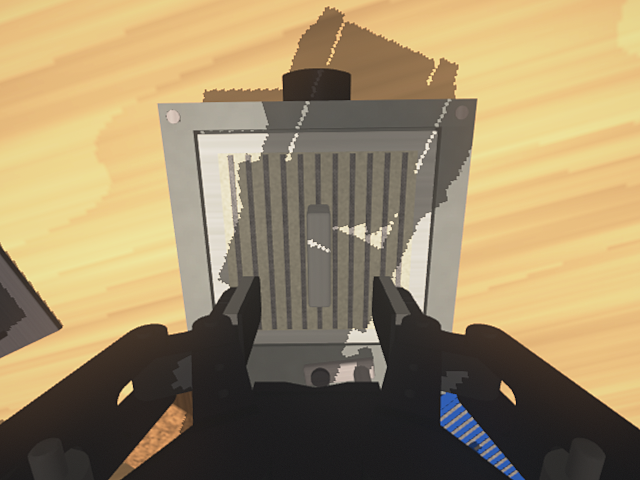

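Run:
```python
from h import *
o=ctrl.get_obs()
print(plane('wrist',[(307,206),(330,206),(330,306),(307,306),(319,256)],.1,o))
P=plane('wrist',[(194,130),(407,131)],.07,o); print(P)
pv=plane('side',[(321.3,340)],.08)[0]; st=plane('side',[(290+133/4,260+343/4)],.108)[0]; d=st-pv; print(pv,st,np.linalg.norm(d[:2]),np.degrees(np.arctan2(d[1],d[0]))+14.9)
pv=plane('wrist',[(320,377)],.08,o)[0]; st=plane('wrist',[(362,373)],.108,o)[0]; d=st-pv; print(pv,st,np.linalg.norm(d[:2]),np.degrees(np.arctan2(d[1],d[0]))+14.9)
```

```text
[[ 0.56753167 -0.31130818  0.1       ]
 [ 0.56421041 -0.32389248  0.1       ]
 [ 0.50363272 -0.308627    0.1       ]
 [ 0.50724908 -0.2949265   0.1       ]
 [ 0.53686394 -0.31030972  0.1       ]]
[[ 0.62620303 -0.25391503  0.07      ]
 [ 0.59196065 -0.38135287  0.07      ]]
[ 0.43875173 -0.28697724  0.08      ] [ 0.43410706 -0.31729645  0.108     ] 0.030672919273329276 -83.80955518431719
[ 0.43971135 -0.28584088  0.08      ] [ 0.45772818 -0.31740463  0.108     ] 0.03634386431057211 -45.381941530810835
```

Call:
{"api": "drive_tool", "payload": {
  "moves": [0,0,0,0.001,-0.002,-0.034,0.4,0,0,0,0,0,-0.034,0.4,0,0,0,0,0,0,0.4,0,0,0,0,0,0,0.9,0,0,0,0,0,0,1],
  "newtons": 80
}}

```text
t: 6.02
tool_pos: [0.5362, -0.3122, 0.0757]
tool_rot: [3.114, -0.407, 0.005]
contact_force: [1.8, 2.0, 4.3]
opening: 0.0154
```

Call:
{"api": "drive_tool", "payload": {
  "moves": [0,0,0,0,0,0,1,0,0,0,0,0,0,1,0,0,0,0,0,0.02,1,0,0,0,0,0,0.03,1,0,0,0,0,0,0.04,1]
}}

```text
t: 6.65
tool_pos: [0.5338, -0.3106, 0.1635]
tool_rot: [-3.113, 0.408, 0.005]
contact_force: [0.7, -0.7, -2.0]
opening: 0.0126
```

Run:
```python
from h import *
o,_=snap('side','s5.png'); print(o['tool_pos'],o['tool_rot'],o['q'],o['contact_force'],o['opening'])
crop('s5.png','s5c.png',270,220,180,180,3.3)
```

```text
[ 0.53382425 -0.31059368  0.16348672] [-3.11343064  0.40828229  0.0049918 ] [-6.47261572e-01  8.73705807e-02  1.69178079e+00 -2.71058679e-04
  1.36594757e+00  1.18437394e+00] [ 0.66816816 -0.73928033 -2.04937246] 0.01260333441121892
```

View pics/s5c.png

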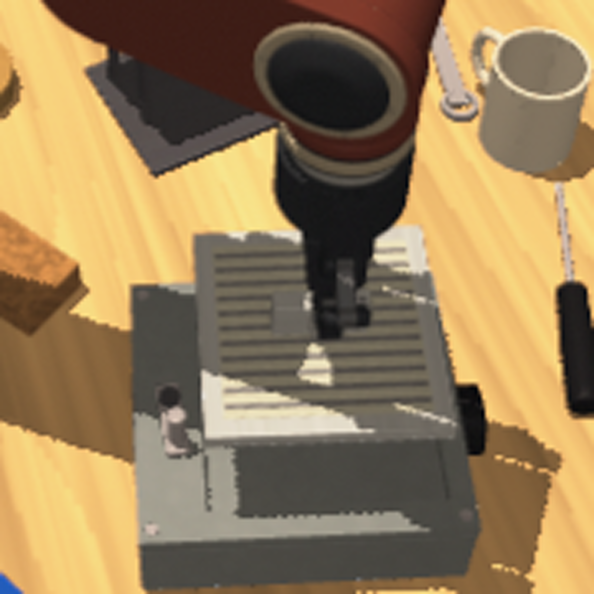

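Call:
{"api": "drive_tool", "payload": {
  "moves": [0,0,0,0,0,0.05,1,0,0,5,0,0.02,0.047,1,0,0,5,0.002,0.045,0,1,0,0,5,0.003,0.045,0,1,0,0,5,0.003,0.045,0,1]
}}

```text
t: 7.32
tool_pos: [0.5425, -0.155, 0.2608]
tool_rot: [3.138, 0.142, -0.0]
contact_force: [-0.0, 0.8, -2.4]
opening: 0.0122
```

Call:
{"api": "drive_tool", "payload": {
  "moves": [0,0,5.1,0.003,0.045,0,1,-8.86,-1.6,0,0,0.04,0,1,-8.86,-1.6,0,0,0.04,0,1,-8.86,-1.6,0,0,0.04,0,1,-8.86,-1.6,0,0,0.04,0,1]
}}

```text
t: 7.95
tool_pos: [0.5456, 0.0502, 0.2619]
tool_rot: [2.5, 0.221, 0.078]
contact_force: [0.5, 0.1, -3.1]
opening: 0.0124
```

Call:
{"api": "drive_tool", "payload": {
  "moves": [-8.86,-1.6,0,0,0.0075,-0.01,1,0,0,0,0,0,-0.02,1,0,0,0,0,0,-0.02,1,0,0,0,0,0,0,1,0,0,0,0,0,0,1]
}}

```text
t: 8.57
tool_pos: [0.5465, 0.055, 0.2114]
tool_rot: [2.349, 0.205, 0.089]
contact_force: [0.2, -0.1, -1.8]
opening: 0.0125
```

Run:
```python
from h import *
o,_=snap('side','s6.png'); print(o['tool_pos'],o['tool_rot'],o['q'],o['contact_force'],o['opening'],o['t'])
T=R.from_rotvec([2.35,.21,.09]); print('err', np.degrees((R.from_rotvec(o['tool_rot']).inv()*T).as_rotvec()))
print(R.from_rotvec(o['tool_rot']).as_matrix())
snap('top','t6.png')
```

```text
[0.54650262 0.05500444 0.21137092] [2.34900592 0.20527887 0.08872357] [ 0.32310202  0.00510232  1.83653557 -0.77902127  1.47991248  1.86756489] [ 0.15454143 -0.06404998 -1.83908596] 0.012489496266911204 8.575
err [ 0.07790222  0.13701588 -0.16741338]
[[ 0.98464471  0.1215571   0.12529431]
 [ 0.17454964 -0.69659151 -0.69591141]
 [ 0.00268598  0.70709557 -0.70711289]]
```

View pics/s6.png

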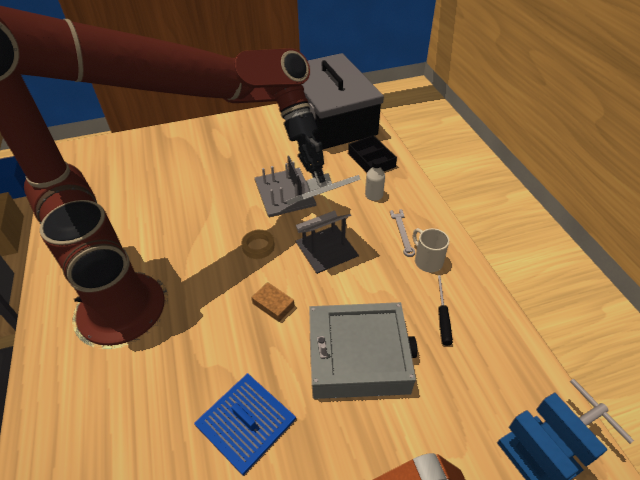

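View pics/t6.png

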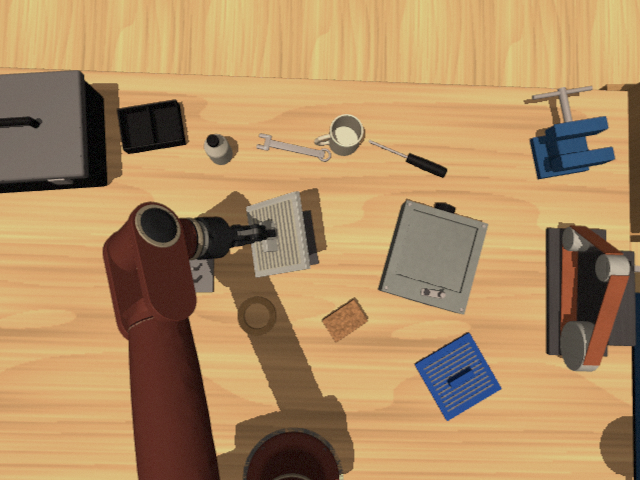

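Call:
{"api": "drive_tool", "payload": {
  "moves": [0,0,0,-0.0015,0.002,-0.0566,1,0,0,0,0,0,0,1,0,0,0,0.002,-0.0111,-0.0113,1,0,0,0,0.002,-0.0111,-0.0113,1,0,0,0,0,0,0,1]
}}

```text
t: 9.3
tool_pos: [0.5483, 0.0348, 0.1309]
tool_rot: [2.348, 0.207, 0.086]
contact_force: [-0.7, -0.4, -2.1]
opening: 0.0122
```

Run:
```python
from h import *
o,_=snap('side','s7.png'); print(o['tool_pos'],o['contact_force'],o['t'])
crop('s7.png','s7c.png',230,140,160,150,4.6)
snap('top','t7.png');crop('t7.png','t7c.png',220,180,130,110,5)
```

```text
[0.54827074 0.03475743 0.13093957] [-0.74100001 -0.44960708 -2.06314143] 9.3
```

View pics/s7c.png

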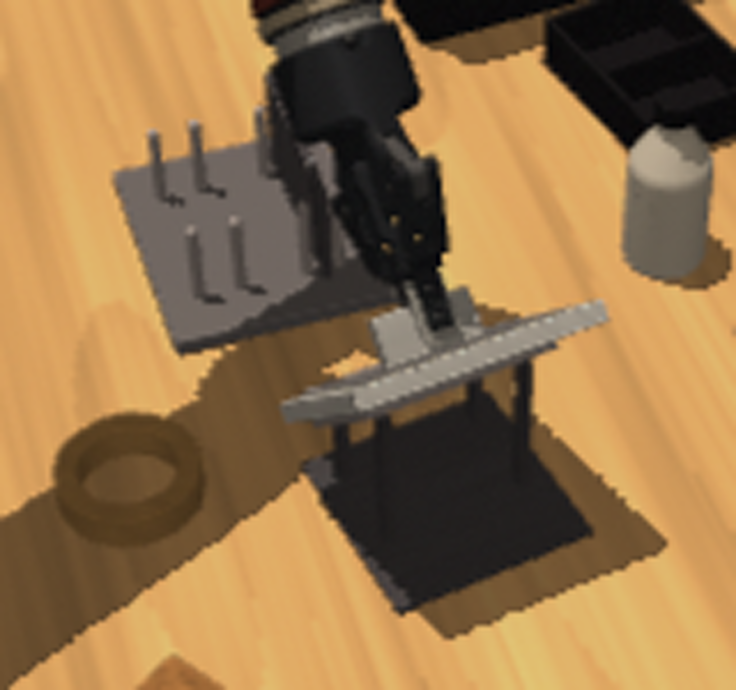

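View pics/t7c.png

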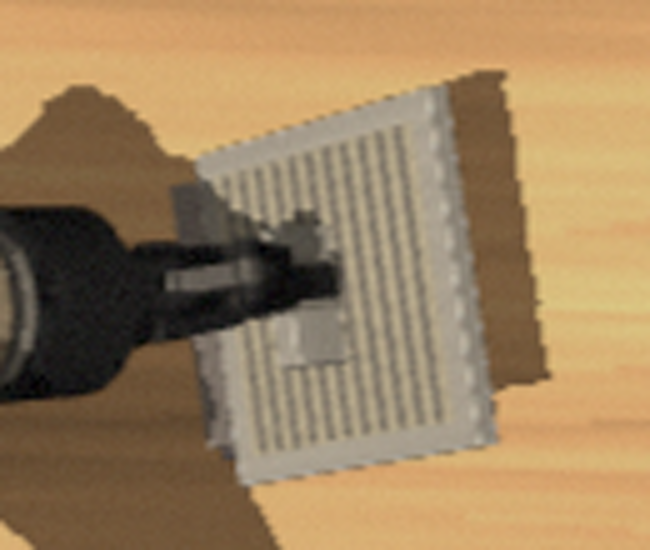

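Call:
{"api": "drive_tool", "payload": {
  "moves": [0,0,0,0.0005,-0.0028,-0.0028,1,0,0,0,0.0002,-0.0014,-0.0014,1,0,0,0,0,0,0,1,0,0,0,0,0,0,1,0,0,0,0,0,0,1]
}}

```text
t: 10.02
tool_pos: [0.5494, 0.0325, 0.128]
tool_rot: [2.349, 0.208, 0.089]
contact_force: [-2.8, 4.4, 2.6]
opening: 0.0123
```

Call:
{"api": "drive_tool", "payload": {
  "moves": [0,0,0,-0.0006,0.0035,-0.0035,1,0,0,0,-0.0003,0.0014,-0.0014,1,0,0,0,0,0,0,1,0,0,0,0,0,0,1,0,0,0,0,0,0,1]
}}

```text
t: 10.65
tool_pos: [0.5495, 0.0371, 0.1234]
tool_rot: [2.348, 0.209, 0.092]
contact_force: [-1.0, 3.8, 5.2]
opening: 0.0124
```

Call:
{"api": "drive_tool", "payload": {
  "moves": [0,0,0,-0.0002,0.0014,-0.0014,1,0,0,0,0,0,0,1,0,0,0,0,0,0,1,0,0,0,-0.0001,0.0007,-0.0007,1,0,0,0,0,0,0,1]
}}

```text
t: 11.28
tool_pos: [0.5492, 0.039, 0.1216]
tool_rot: [2.347, 0.208, 0.092]
contact_force: [-1.2, 1.8, 5.0]
opening: 0.0125
```

Call:
{"api": "drive_tool", "payload": {
  "moves": [0,0,0,-0.0002,0.0011,-0.0011,1,0,0,0,0,0,0,1,0,0,0,0,0,0,1,0,0,0,-0.0002,0.0011,-0.0011,1,0,0,0,0,0,0,1]
}}

```text
t: 11.9
tool_pos: [0.5493, 0.04, 0.1208]
tool_rot: [2.343, 0.207, 0.092]
contact_force: [0.1, -3.8, 9.7]
opening: 0.0124
```

Run:
```python
from h import *
o,_=snap('side','s8.png'); print(o['tool_pos'],o['contact_force'],o['t'])
crop('s8.png','s8c.png',280,185,90,70,8)
snap('top','t8.png');crop('t8.png','t8c.png',240,190,90,90,7)
```

```text
[0.54933011 0.0399941  0.12080904] [ 0.13743018 -3.75514623  9.71408258] 11.9
```

View pics/s8c.png

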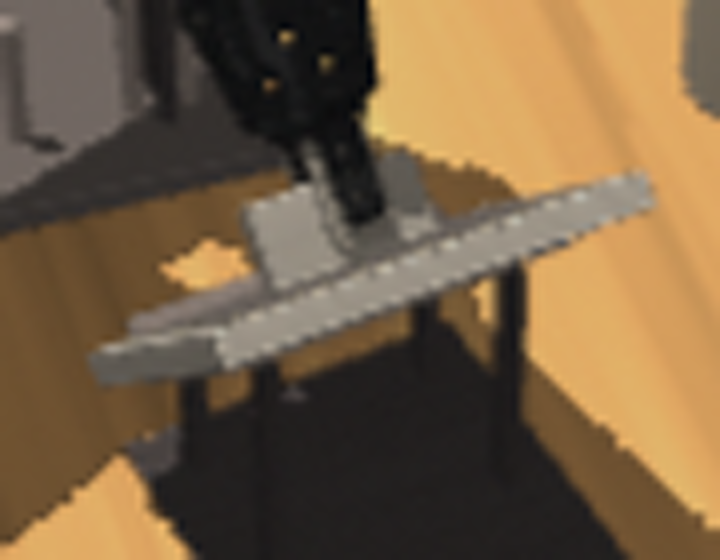

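View pics/t8c.png

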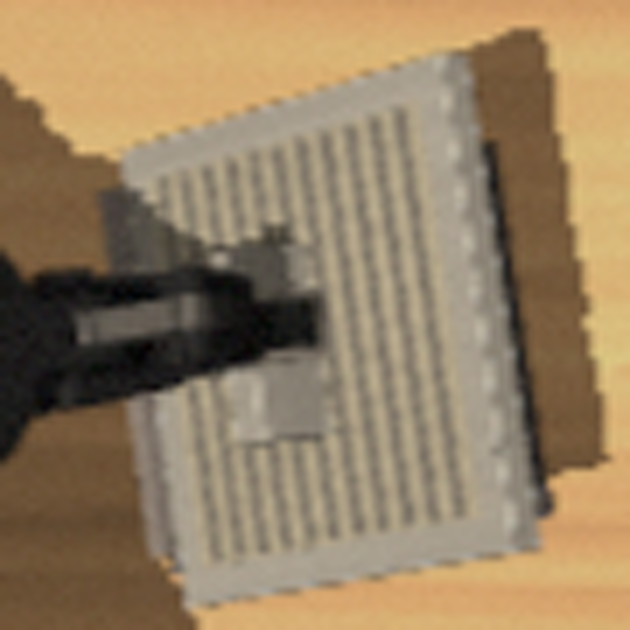

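Call:
{"api": "drive_tool", "payload": {
  "moves": [0,0,0,0,0,0,0.8,0,0,0,0,0,0,0.6,0,0,0,0,0,0,0.5,0,0,0,-0.0025,0.0139,0.0141,0.4,0,0,0,-0.005,0.0278,0.0283,0.4]
}}

```text
t: 12.62
tool_pos: [0.5388, 0.0828, 0.1596]
tool_rot: [2.348, 0.209, 0.083]
contact_force: [0.1, -0.1, -0.4]
opening: 0.0515
```

Call:
{"api": "drive_tool", "payload": {
  "moves": [0,0,0,-0.005,0.0278,0.0283,0.4,0,0,0,-0.005,0.0278,0.0283,0.4,0,0,0,0,0,0.03,0.4,0,0,0,0,0,0.03,0.4,0,0,0,0,0,0,0.4]
}}

```text
t: 13.25
tool_pos: [0.5312, 0.139, 0.2806]
tool_rot: [2.351, 0.206, 0.095]
contact_force: [-0.0, 0.1, -0.4]
opening: 0.0514
```

Run:
```python
from h import *
o,_=snap('side','s9.png'); print(o['tool_pos'],o['q'],o['t'])
crop('s9.png','s9c.png',280,185,90,70,8)
snap('top','t9.png');crop('t9.png','t9c.png',240,190,90,90,7)
```

```text
[0.53121036 0.1390432  0.28064084] [ 0.46766154  0.00733172  1.71360296 -0.74896193  1.65956797  1.88807941] 13.25
```

View pics/s9c.png

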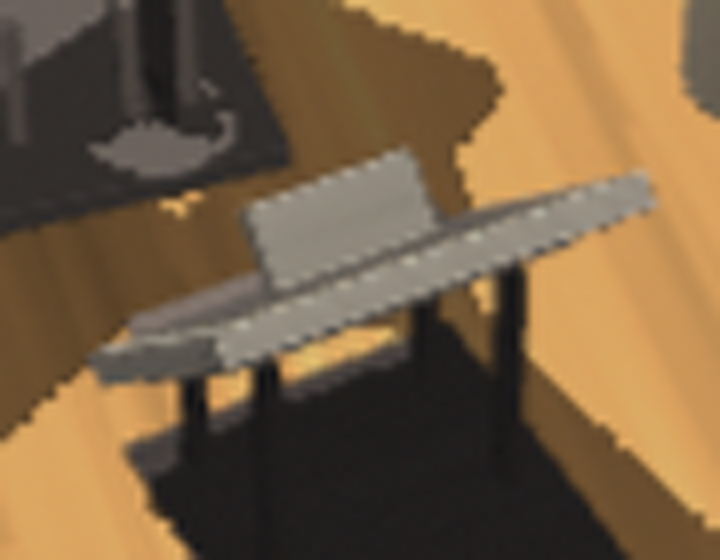

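View pics/t9c.png

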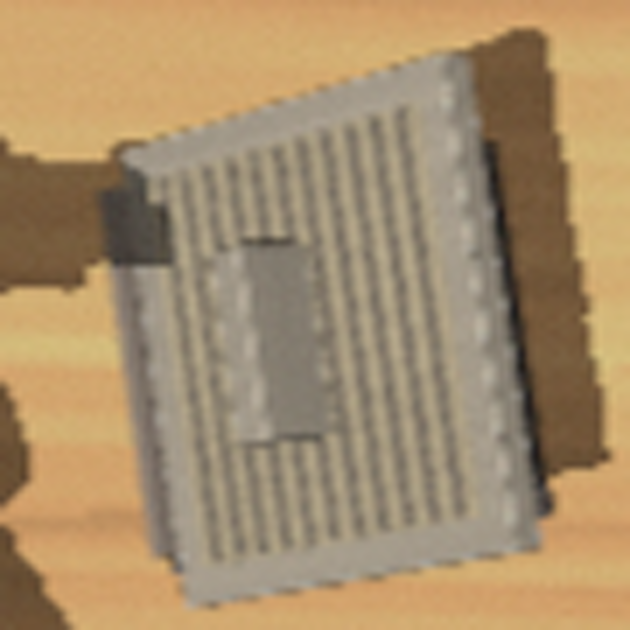

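Run:
```python
from h import *
np.set_printoptions(precision=4,suppress=True)
U=lambda p:(np.array(p,float)+.5)/7-.5+[240,190]
c=np.array([.5506,.0327,.1134]); 
yaw=np.radians(-79.8); xr=np.array([np.cos(yaw),np.sin(yaw),0]); yr=np.array([-np.sin(yaw),np.cos(yaw),0]); z=np.array([0,0,1.]); k=.7071
n=-k*xr+k*z; s=k*xr+k*z
P=[c+.075*s+a*.075*yr+b*.006*n for b in(1,-1) for a in(1,-1)]+[c-.075*s+a*.075*yr+.006*n for a in(1,-1)]
print(np.array(P)); print('pred top crop',(proj('top',P)-[240,190]+.5)*7-.5)
print('pred side crop',(proj('side',P)-[280,185]+.5)*8-.5)
```

```text
[[ 0.6331 -0.002   0.1707]
 [ 0.4854 -0.0286  0.1707]
 [ 0.6346 -0.0104  0.1622]
 [ 0.4869 -0.037   0.1622]
 [ 0.6143  0.1024  0.0646]
 [ 0.4666  0.0758  0.0646]]
pred top crop [[428.808   44.29  ]
 [504.0775 544.7041]
 [456.9839  44.7719]
 [531.9177 541.2148]
 [105.8417 144.1157]
 [171.9425 602.8761]]
pred side crop [[659.3966 159.2543]
 [226.1566 321.1273]
 [671.949  195.7223]
 [239.6057 358.8522]
 [489.3075 197.9227]
 [ 98.1949 343.1988]]
```

Call:
{"api": "drive_tool", "payload": {
  "moves": [9.84,1.77,0,0.004,-0.022,0,0.4,9.84,1.77,0,0.004,-0.022,0,0.4,9.84,1.77,0,0.004,-0.022,0,0.4,9.84,1.77,0,0.004,-0.022,0,0.4,9.84,1.77,0,0.004,-0.022,0,0.4]
}}

```text
t: 13.98
tool_pos: [0.5496, 0.0275, 0.2759]
tool_rot: [-3.037, -0.269, 0.012]
contact_force: [-0.5, -0.3, -0.6]
opening: 0.0514
```

Call:
{"api": "drive_tool", "payload": {
  "moves": [9.84,1.77,0,0.004,-0.022,0,0.4,9.84,1.77,0,0.004,-0.022,0,0.4,9.84,1.77,0,0.004,-0.022,0,0.4,9.84,1.77,0,0.004,-0.022,0,0.4,0,0,0,0,0,-0.02,0.4]
}}

```text
t: 14.6
tool_pos: [0.5657, -0.0628, 0.2531]
tool_rot: [-2.347, -0.199, 0.089]
contact_force: [1.7, -0.0, -0.8]
opening: 0.051
```

Call:
{"api": "drive_tool", "payload": {
  "moves": [0,0,0,0,0,-0.03,0.4,0,0,0,0,0,-0.02,0.4,0,0,0,0,0,0,0.4,0,0,0,0,0,0,0.4,0,0,0,0,0,0,0.4]
}}

```text
t: 15.22
tool_pos: [0.5667, -0.0598, 0.2082]
tool_rot: [-2.351, -0.21, 0.084]
contact_force: [0.8, -1.0, 0.0]
opening: 0.0512
```

Run:
```python
from h import *
o,_=snap('side','s10.png'); print(o['tool_pos'],o['q'],o['t'])
M=R.from_rotvec(o['tool_rot']).as_matrix(); print(M)
crop('s10.png','s10c.png',260,150,140,110,5)
o,_=snap('wrist','w10.png')
snap('top','t10.png')
```

```text
[ 0.56670951 -0.0598046   0.20818744] [-0.51365933  0.19777978  1.63395415  0.59728489  1.82407252  0.87661498] 15.225
[[ 0.98431541  0.12628439 -0.12318855]
 [ 0.17640832 -0.69740363  0.69462816]
 [ 0.00180855 -0.70546469 -0.70874276]]
```

View pics/s10c.png

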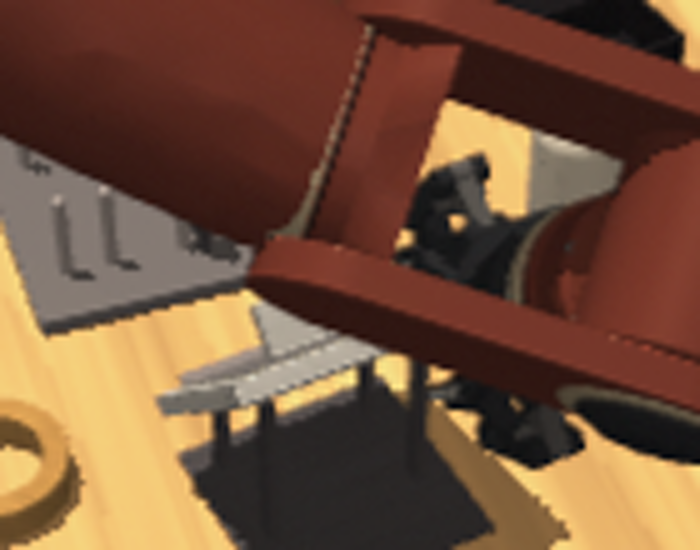

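View pics/w10.png

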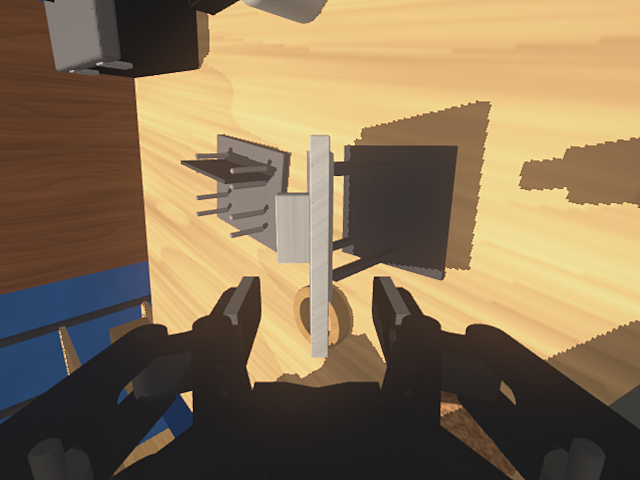

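Run:
```python
from h import *
np.set_printoptions(precision=4,suppress=True)
o=ctrl.get_obs()
M=R.from_rotvec(o['tool_rot']).as_matrix(); zt=M[:,2]
for c in ([.5506,.0327,.1134],[.549,.029,.112]):
    e=np.array(c)-.075*zt
    og,d=rays('wrist',[(310,136),(329,136),(312,357),(327,357)],o)
    P=og+d*(((e-og)@zt)/(d@zt))[:,None]
    print('tool coords mm',((P-o['tool_pos'])@M)*1000); m=P.mean(0)
    print('len',np.linalg.norm(P[0]-P[2]),np.linalg.norm(P[0]-P[1]),'mean tool',((m-o['tool_pos'])@M)*1000,'centre',m+.075*zt)
```

```text
tool coords mm [[ 71.4179  -4.3445  58.0551]
 [ 71.4253   6.6439  58.0551]
 [-76.4357  -3.5789  58.0551]
 [-76.4337   6.8832  58.0551]]
len 0.14785558823478276 0.010988353185103421 mean tool [-2.5066  1.4009 58.0551] centre [0.5477 0.0312 0.1124]
tool coords mm [[ 71.3948  -4.3209  56.6732]
 [ 71.4022   6.5914  56.6732]
 [-75.4362  -3.5606  56.6732]
 [-75.4342   6.8291  56.6732]]
len 0.14683299838756558 0.010912356203596821 mean tool [-2.0183  1.3848 56.6732] centre [0.5484 0.0303 0.1134]
```

Call:
{"api": "drive_tool", "payload": {
  "moves": [0,0,0,-0.0043,0.0194,-0.0206,0.4,0,0,0,-0.0043,0.0194,-0.0206,0.4,0,0,0,-0.0043,0.0195,-0.0207,0.4,0,0,0,0,0,0,0.4,0,0,0,0,0,0,0.4],
  "newtons": 100
}}

```text
t: 16.0
tool_pos: [0.5539, -0.0021, 0.1459]
tool_rot: [-2.35, -0.209, 0.085]
contact_force: [0.3, -0.2, 0.7]
opening: 0.0512
```

Run:
```python
from h import *
o,_=snap('wrist','w11.png'); print(o['tool_pos'],o['contact_force'])
```

```text
[ 0.5538936  -0.00209748  0.14589336] [ 0.25873706 -0.18471578  0.67489876]
```

View pics/w11.png

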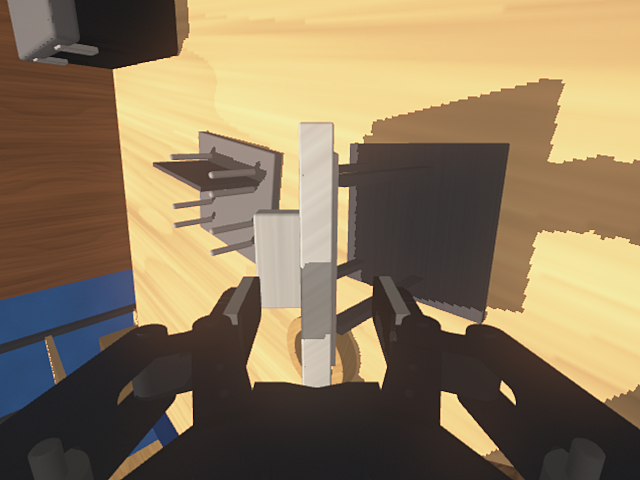

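Call:
{"api": "drive_tool", "payload": {
  "moves": [0,0,0,0,0,0,0.75,0,0,0,0,0,0,0.85,0,0,0,0,0,0,1,0,0,0,0,0,0,1,0,0,0,0,0,0,1]
}}

```text
t: 16.68
tool_pos: [0.5537, -0.0019, 0.1457]
tool_rot: [-2.35, -0.209, 0.085]
contact_force: [0.1, -3.3, 5.2]
opening: 0.0103
```

Call:
{"api": "drive_tool", "payload": {
  "moves": [0,0,0,0,0,0.02,1,0,0,0,0,0,0.045,1,0,0,0,0,0,0.05,1,-8.86,-1.6,0,0,0,0.03,1,-8.86,-1.6,0,0,0,0.01,1]
}}

```text
t: 17.3
tool_pos: [0.5538, -0.0021, 0.303]
tool_rot: [-2.669, -0.236, 0.05]
contact_force: [-0.1, 1.0, -2.0]
opening: 0.0102
```

Call:
{"api": "drive_tool", "payload": {
  "moves": [-8.86,-1.6,0,0,0.03,0,1,-8.86,-1.6,0,0,0.03,0,1,-8.86,-1.6,0,0,0.03,0,1,0,0,9,-0.01,0.022,0,1,0,0,9,-0.01,0.022,0,1]
}}

```text
t: 17.92
tool_pos: [0.5319, 0.1344, 0.2997]
tool_rot: [3.045, 0.774, 0.0]
contact_force: [0.5, -0.2, -2.2]
opening: 0.0104
```

Call:
{"api": "drive_tool", "payload": {
  "moves": [0,0,9,-0.01,0.022,0,1,0,0,9,-0.01,0.022,0,1,0,0,9,-0.01,0.022,0,1,0,0,9,-0.01,0.022,0,1,0,0,9,-0.01,0.022,0,1]
}}

```text
t: 18.55
tool_pos: [0.482, 0.2434, 0.2996]
tool_rot: [-2.518, -1.878, -0.001]
contact_force: [0.3, 0.2, -2.3]
opening: 0.0105
```

Call:
{"api": "drive_tool", "payload": {
  "moves": [0,0,9,-0.01,0.022,0,1,0,0,9,-0.01,0.022,0,1,0,0,0,0,0,0,1,0,0,0,0,0,0,1,0,0,0,0,0,0,1]
}}

```text
t: 19.18
tool_pos: [0.4633, 0.2859, 0.2997]
tool_rot: [-2.201, -2.242, -0.001]
contact_force: [0.5, -0.7, -2.0]
opening: 0.0105
```

Run:
```python
from h import *
np.set_printoptions(precision=4,suppress=True)
o,_=snap('side','s12.png'); print(o['tool_pos'],o['q'],o['t'],o['opening'],o['contact_force'])
M=R.from_rotvec(o['tool_rot']).as_matrix(); print(M)
snap('top','t12.png')
```

```text
[0.4633 0.2859 0.2997] [ 0.416  -0.1726  1.7158  0.0004  1.5975  0.3977] 19.175 0.010458821781216017 [ 0.5362 -0.7131 -2.0093]
[[-0.0183  0.9998  0.0006]
 [ 0.9998  0.0183  0.0007]
 [ 0.0007  0.0006 -1.    ]]
```

View pics/s12.png

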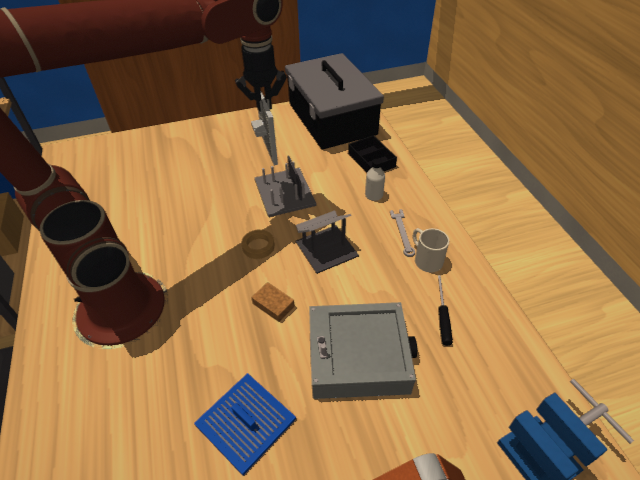

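View pics/t12.png

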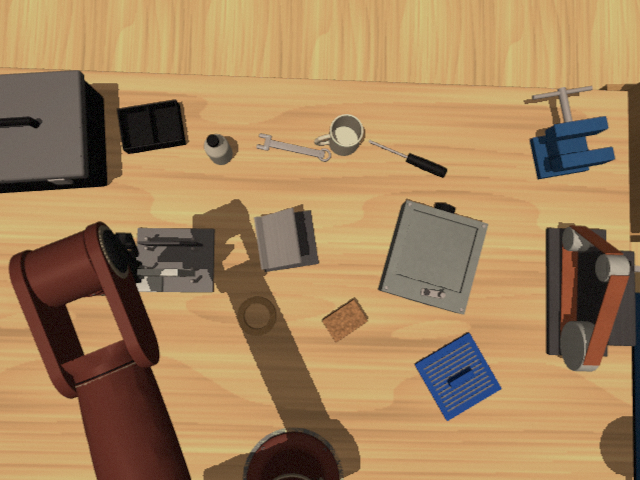

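Call:
{"api": "drive_tool", "payload": {
  "moves": [0,0,0,0,0.002,-0.03,1,0,0,0,0,0,-0.03,1,0,0,0,0,0,-0.03,1,0,0,0,0,0,0,1,0,0,0,0,0,0,1]
}}

```text
t: 19.9
tool_pos: [0.4639, 0.2886, 0.2112]
tool_rot: [2.199, 2.243, 0.005]
contact_force: [0.4, 0.0, -1.2]
opening: 0.0105
```

Run:
```python
from h import *
np.set_printoptions(precision=4,suppress=True)
o,_=snap('side','s13.png'); print(o['tool_pos'],o['t'],o['opening'],o['contact_force'])
crop('s13.png','s13c.png',230,110,110,110,7)
snap('wrist','w13.png')
```

```text
[0.4639 0.2886 0.2112] 19.9 0.010491512743386541 [ 0.3617  0.0421 -1.1546]
```

View pics/s13c.png

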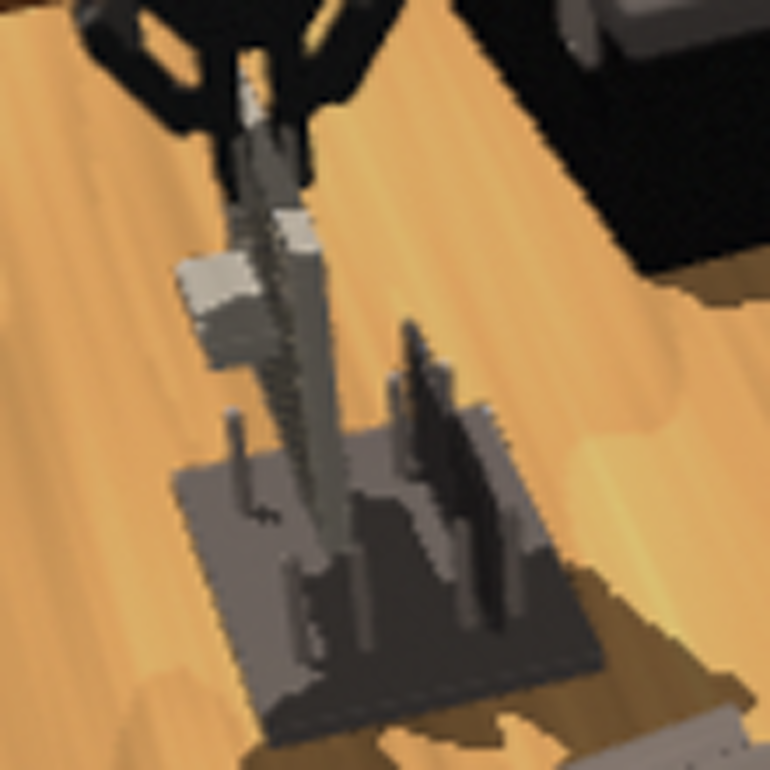

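View pics/w13.png

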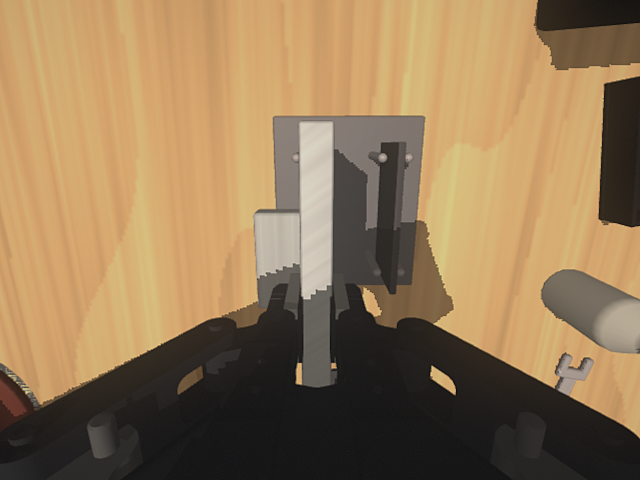

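Run:
```python
from h import *
np.set_printoptions(precision=4,suppress=True)
o=ctrl.get_obs(); print(o['tool_pos'])
print('panel top edge',plane('wrist',[(301,122),(333,122)],o['tool_pos'][2]+.028,o))
print('pins', plane('wrist',[(296,157),(382,157),(408,158),(401,272)],.07,o))
print('base corners',plane('wrist',[(274,116),(424,117),(411,284)],.012,o))
U=lambda p:(np.array(p,float)+.5)/7-.5+[230,110]
print('side panel bottom near end', plane('side',U([(322,557),(350,548)]),o['tool_pos'][2]-.122))
print('side pins',plane('side',U([(293,560),(352,548),(234,412)]),.07))
print('pred side of slot pins',[ (proj('side',[[.463+a,.288+b,.07]])-[230,110]+.5)*7-.5 for a in(-.014,.014) for b in(-.052,.052)])
```

```text
[0.4643 0.2889 0.2121]
panel top edge [[0.458  0.3639 0.2401]
 [0.4685 0.3642 0.2401]]
pins [[0.4473 0.3455 0.07  ]
 [0.5194 0.3469 0.07  ]
 [0.5414 0.3466 0.07  ]
 [0.5445 0.244  0.07  ]]
base corners [[0.4226 0.3817 0.012 ]
 [0.5694 0.3838 0.012 ]
 [0.5737 0.2067 0.012 ]]
side panel bottom near end [[0.4561 0.212  0.0901]
 [0.4682 0.2139 0.0901]]
side pins [[0.4479 0.2367 0.07  ]
 [0.473  0.2365 0.07  ]
 [0.4453 0.339  0.07  ]]
pred side of slot pins [array([[295.9342, 560.5506]]), array([[241.882 , 408.9005]]), array([[361.7215, 546.7233]]), array([[304.804 , 396.2491]])]
```

Call:
{"api": "drive_tool", "payload": {
  "moves": [0,0,0,-0.001,0.002,0,1,0,0,0,0,0,-0.015,1,0,0,0,0,0,-0.015,1,0,0,0,0,0,0,1,0,0,0,0,0,0,1]
}}

```text
t: 20.62
tool_pos: [0.4621, 0.2905, 0.1794]
tool_rot: [-2.199, -2.243, -0.001]
contact_force: [-0.1, 0.4, -1.9]
opening: 0.0103
```

Run:
```python
from h import *
o,_=snap('side','s14.png'); print(o['tool_pos'],o['t'],o['opening'],o['contact_force'])
crop('s14.png','s14c.png',230,110,110,110,7)
```

```text
[0.46206339 0.29045886 0.17941903] 20.625 0.010303705072179767 [-0.07918965  0.40193531 -1.89487436]
```

View pics/s14c.png

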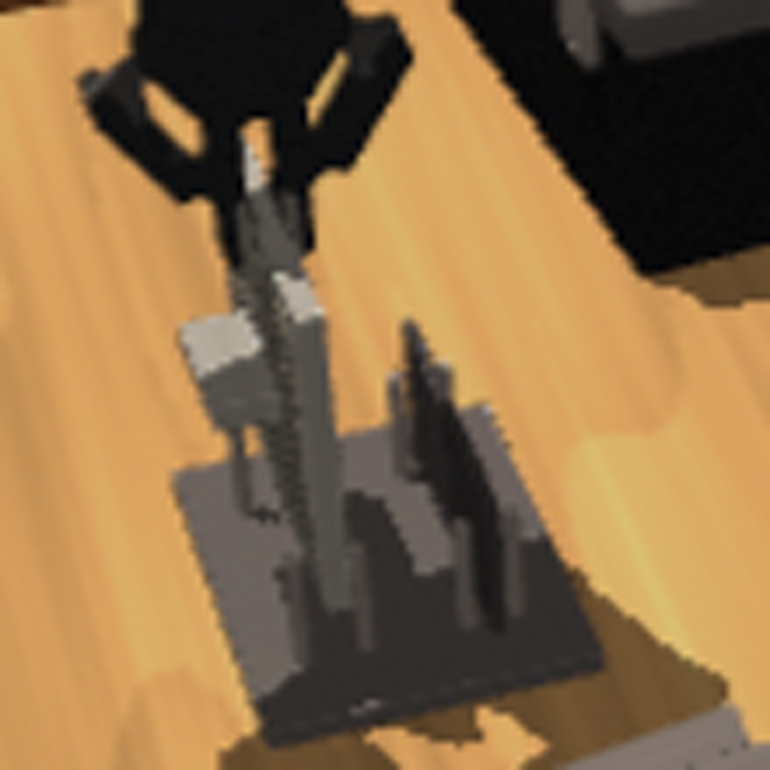

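Call:
{"api": "drive_tool", "payload": {
  "moves": [0,0,0,0,0,-0.015,1,0,0,0,0,0,-0.014,1,0,0,0,0,0,-0.008,1,0,0,0,0,0,0,1,0,0,0,0,0,0,1]
}}

```text
t: 21.3
tool_pos: [0.4624, 0.2906, 0.1431]
tool_rot: [2.199, 2.243, 0.003]
contact_force: [-0.1, 0.5, -2.4]
opening: 0.0102
```

Call:
{"api": "drive_tool", "payload": {
  "moves": [0,0,0,0,0,-0.003,1,0,0,0,0,0,0,1,0,0,0,0,0,-0.002,1,0,0,0,0,0,0,1,0,0,0,0,0,0,1]
}}

```text
t: 21.92
tool_pos: [0.4622, 0.2905, 0.1378]
tool_rot: [-2.199, -2.244, -0.002]
contact_force: [-0.4, -1.2, -2.3]
opening: 0.0107
```

Call:
{"api": "drive_tool", "payload": {
  "moves": [0,0,0,0,0,-0.002,1,0,0,0,0,0,0,1,0,0,0,0,0,-0.001,1,0,0,0,0,0,0,1,0,0,0,0,0,0,1]
}}

```text
t: 22.55
tool_pos: [0.4622, 0.2905, 0.1348]
tool_rot: [-2.199, -2.244, -0.002]
contact_force: [0.6, -0.7, -2.1]
opening: 0.0104
```

Call:
{"api": "drive_tool", "payload": {
  "moves": [0,0,0,0,0,-0.001,1,0,0,0,0,0,0,1,0,0,0,0,0,-0.001,1,0,0,0,0,0,0,1,0,0,0,0,0,0,1]
}}

```text
t: 23.18
tool_pos: [0.4628, 0.2905, 0.1344]
tool_rot: [2.198, 2.243, 0.003]
contact_force: [-2.0, -3.5, 6.1]
opening: 0.0104
```

Run:
```python
from h import *
o,_=snap('side','s15.png'); print(o['tool_pos'],o['t'],o['opening'],o['contact_force'])
crop('s15.png','s15c.png',230,110,110,110,7)
```

```text
[0.46276275 0.29048805 0.13439366] 23.175 0.010405651876228312 [-1.96471009 -3.45528575  6.12727217]
```

View pics/s15c.png

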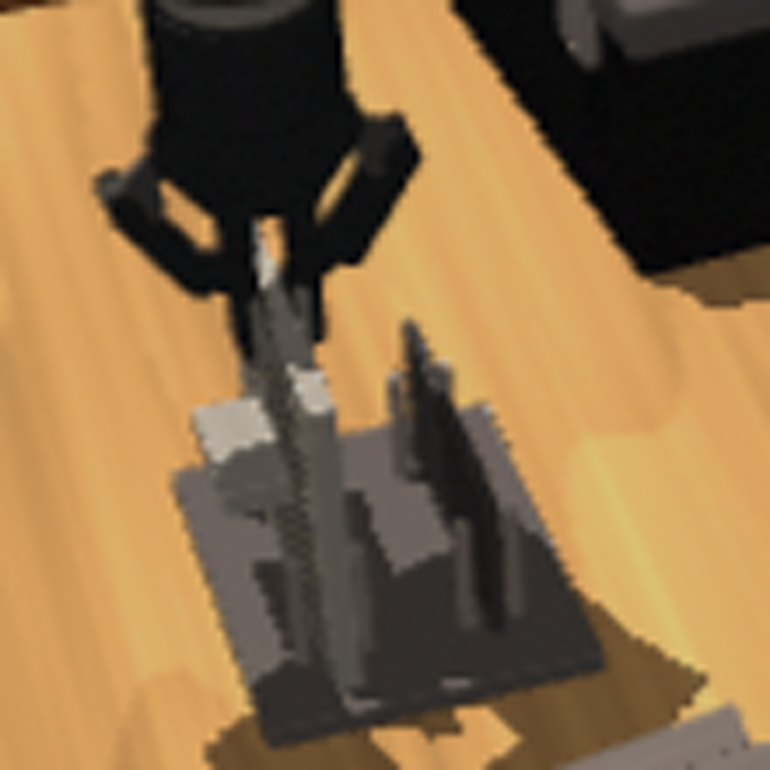

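Call:
{"api": "drive_tool", "payload": {
  "moves": [0,0,0,0,0,0.001,1,0,0,0,0,0,0,0.84,0,0,0,0,0,0,0.78,0,0,0,0,0,0,0.6,0,0,0,0,0,0,0.4]
}}

```text
t: 23.85
tool_pos: [0.4621, 0.2906, 0.1336]
tool_rot: [-2.199, -2.244, -0.002]
contact_force: [0.6, -0.1, -0.4]
opening: 0.0503
```

Call:
{"api": "drive_tool", "payload": {
  "moves": [0,0,0,0,0,0.005,0.35,0,0,0,0,0,0.02,0.35,0,0,0,0,0,0.045,0.35,0,0,0,0,0,0.055,0.35,0,0,0,0,0,0.05,0.35]
}}

```text
t: 24.48
tool_pos: [0.4623, 0.2906, 0.3129]
tool_rot: [2.198, 2.243, 0.007]
contact_force: [0.8, 0.4, 0.3]
opening: 0.0558
```

Call:
{"api": "drive_tool", "payload": {
  "moves": [0,0,0,-0.03,0.05,0.01,0.35,0,0,0,-0.03,0.05,0,0.35,0,0,0,-0.02,0.05,0,0.35,0,0,0,0,0,0,0.35,0,0,0,0,0,0,0.35]
}}

```text
t: 25.1
tool_pos: [0.3823, 0.4404, 0.32]
tool_rot: [2.198, 2.244, 0.004]
contact_force: [-0.2, -0.5, -0.1]
opening: 0.0556
```

Run:
```python
from h import *
o,_=snap('side','s16.png'); print(o['tool_pos'],o['t'],o['opening'],o['contact_force'])
crop('s16.png','s16c.png',230,110,110,110,7)
snap('top','t16.png')
```

```text
[0.38232106 0.44044765 0.32002129] 25.1 0.05562883634610817 [-0.18487259 -0.47001712 -0.09796452]
```

View pics/s16c.png

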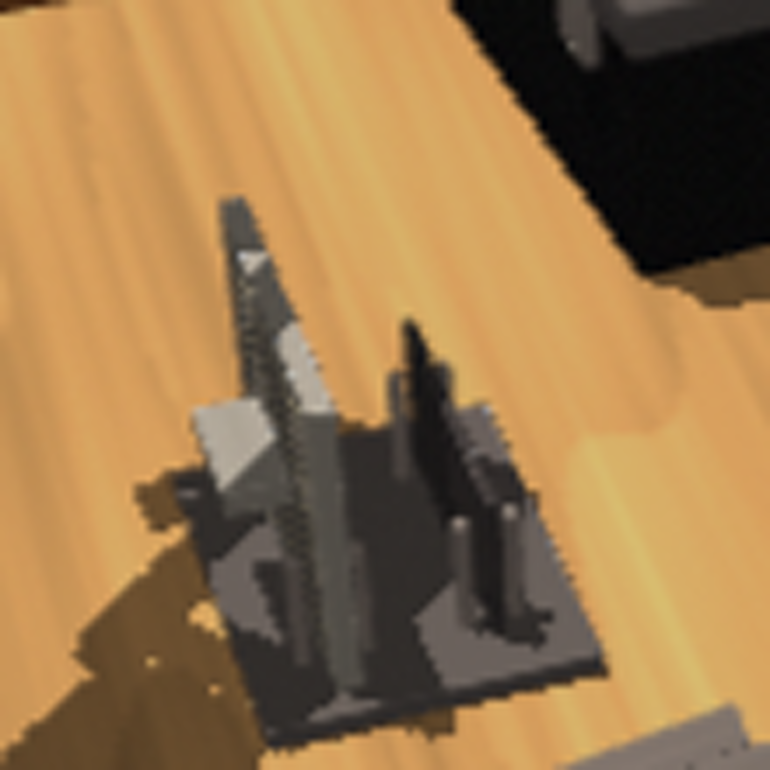

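View pics/t16.png

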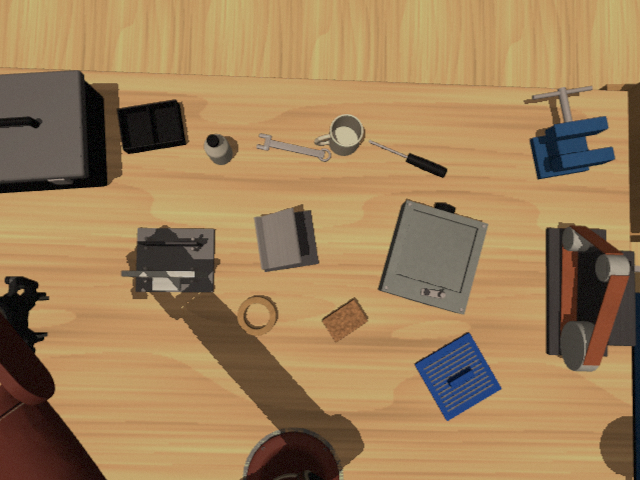

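Run:
```python
from h import *
U=lambda p:(np.array(p,float)+.5)/7-.5+[230,110]
P=plane('side',U([(300,415),(338,410),(222,203),(242,198)]),.162); print(P, P.mean(0))
ctrl.finish_job()
```

```text
[[0.4540478  0.21417761 0.162     ]
 [0.46886868 0.21257102 0.162     ]
 [0.45459693 0.36060799 0.162     ]
 [0.46332509 0.36145    0.162     ]] [0.46020962 0.28720165 0.162     ]
the job is handed in; nothing more can be done
```

I completed every step and handed the job in at about 25 s; the hand-in gives no verdict.

1. **Tab and lift-out:** I turned the tab to about -1.46 rad, measured from the side view, and lifted the panel straight out by its rib.
2. **Sloping rest:** I set the panel on the rest, felt contact with both board and ledge, and let go. The pictures show it lying flat, rib outwards. I put its centre within about 5 mm of the seat.
3. **Rack:** I took the panel again across its free upper edge, lowered it between the pins until it touched the floor, released it and backed away.

**Last checks:**
- **Position:** The final side view puts the panel's top edge centred at (0.460, 0.287) m. The slot's middle measured (0.463, 0.288) from above and (0.4605, 0.2875) from the side.
- **Height:** The tool was at 134 mm when the panel touched down, as expected for fully down.
- **Contact and surroundings:** The force on the tool was about zero after I backed away. None of the loose things has visibly moved.

**Disagreements:**
- **Camera views:** The side view reads 2–3 mm lower in x than the top view. The wrist camera put the rack's centre about 7 mm further along y. All of this is well within the tolerances.
- **Tab angle:** One wrist-camera reading gave about -45°, but its stud radius came out at 36 mm instead of 30, so I discarded it. The later side and top views show the tab turned clear.

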